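# Lock the pressure cap onto a header tank

### The arm

A 7-joint arm with a two-finger parallel gripper is mounted at the origin on the work surface. World frame = base frame: x ahead of the robot, y to its left, z up, the work surface at z = 0. Lengths are in mm, angles in rad, forces in N, time in s.
With the tool pointing down it reaches from about 425 to 875 mm from the base axis. Payload 8.4 kg.
Tool frame: the origin (TCP) lies on the mounting face of the last link; the fingertips stand 182 mm ahead of it and the grasp point (between the pads) lies 164 mm ahead of it; z points along the fingers, y is the direction in which the jaws open and shut (so a half turn about z gives the same grasp; the last joint's range is limited). The gripper opens to 87 mm and grips with 3 to 60 N. Pads are 19 mm wide; open, the fingers measure 117 mm over their backs; the gripper's body (75 mm by 190 mm) begins 51 mm behind the grasp point.
Start: joints at [-1.443, 0.333, 0.04, 1.465, -0.013, 1.343, -0.059], TCP at [146.166, 633.332, 404.746] pointing down, gripper open.
Joint ranges: [-2.58, 2.58], [-0.38, 2.09], [-1.3, 1.39], [0.25, 2.4], [-1.5, 4.64], [0.08, 2.09], [-2.65, 2.65]. Speed limits (rad/s): [2.22, 2.22, 2.79, 2.79, 3.14, 3.14, 3.14].

### API

Orientations are given as a unit quaternion [w, x, y, z].
In Python, from plant import robot gives the robot as it stands.
- The arm moves only by the shell command python3 -m handwheel 'ROWS' [OPENING] [FORCE]. ROWS is a JSON object of lists of equal length, an entry for each row: "offset": the shift along the tool's x, y, z in units of 10 cm (1.0 is 10 cm), a list of three; "delta_rot": the turn, a rotation vector about the tool's x, y, z in units of 60 degrees (1.0 is 60 degrees), a list of three. A call has 1 to 10 rows; each row is the pose to reach, as a shift and turn from the pose commanded when the call began, along the tool's axes at that moment; what a row does not reach only later rows make up. A row lasts 1/8 s, in which the tool goes at most 62.5 mm and 10.7 degrees, less where a joint would pass 70% of its speed; a pose out of reach is approached as far as the arm can. A call with a number of a shift or a turn outside -1 to 1 is refused whole. A call with a gripper value outside its range is refused whole. OPENING is the opening, from 0 (shut) to 1 (fully open), set as the call begins (- or left out, the last holds). The fingers move at their own pace and stop on an object; FORCE is the grip in N (left out, the last holds). Time passes only in rows, so rows that repeat a pose let the fingers close. It gives the time, the measured TCP pose, the force and the opening at its end, in the units of the state.
- robot.state(): the state, without advancing time (a new reading comes with each control period).
- robot.capture(name): name is "scene" or "top"; returns a dict with "color" (420x560x3 uint8, red, green, blue), "range_z" (420x560 float32, mm along the optical axis (not along the pixel's ray), 0 where there is no reading), "fx", "fy", "cx", "cy" (pixels), "D" ([k1, k2, p1, p2, k3] as OpenCV has them; the pictures are not rectified), "R" (3x3) and "t" (3): a world point X has camera coordinates R X + t. Camera axes: x right, y down, z forward; pixel columns grow to the right and rows downward; lengths in mm; the calibration is good to about 2 mm. A picture is of the moment at which its call begins.
- robot.sign_off(): hands the job in, once; it reports no verdict.
The state is a dict: "time": time; "joints": joint angles; "joint_velocities": joint speeds; "tau": joint torques, N m; "position": TCP position; "ee_rot": TCP orientation; "force": force on the tool from outside, world axes, zero at the start; "torque": the same for the moment, N m; "width": finger opening in mm.
Only numpy, scipy, OpenCV 4.12 (cv2) and the standard library are available. Lean on these libraries where they do the work, as an engineer would, in place of code of your own. Each camera call takes 0.05 s, during which the arm holds its last target.

### The job

Take the pressure cap out of the blue parts tray and fit it on the filler neck of the aluminium header tank: set its two tongues into the notches, press it down against its spring and turn it clockwise about a quarter turn to the stop, then let go so that it springs up locked in its pockets. Press and turn by feel, never so hard that the neck is bent, and leave the other things on the bench and in the tray where they are.

Things in the scene. Friction and masses are not known exactly. Their poses are not given: they have to be found in the camera images.
- cap: bayonet pressure cap (as on a radiator), 0.1 kg, loose, upright in the tray: a steel disc 63 mm across, 3 mm thick, with a black grip bar on top and a skirt (inside 59 mm across) hanging 12 mm below the disc. Origin on the axis at the disc's underside (25 mm above the bench at the start); z up, x along the bar. Half a turn makes no difference.
- cap_grip (a point): middle of the black grip bar, 17 mm above the cap's origin. The bar is 56 mm long (cap's x), 16 mm wide, and stands 24 mm above the disc's top, its top 27 mm above the cap's origin.
- cap_tongue (a point): one of two inward tongues at the skirt's lower edge, under the ends of the bar (cap's +x and -x), hidden from above: 11 mm wide, 9 to 12 mm below the cap's origin, reaching inwards to 23.5 mm from the axis. Off the notches they rest hard on the flange; in them the cap drops 5 mm before the valve's spring is felt. At the stop, let up, they rise 2.5 mm into the locking pockets.
- valve_face (a point): middle of the lower face of the cap's spring valve, a rubber disc 30 mm across, 22 mm below the cap's origin (the cap stands on it). 1.8 N start it, then 1.8 N per mm, up to 9 mm. With the tongues in the notches it meets a seat in the neck's bore (36 mm across). From there 5.3 mm (11.5 N) frees the cap to turn; at 7 mm (14.5 N) the disc lands hard on the flange. Locked, it is 2.8 mm in (7 N).
- filler (a point): foot of the steel filler neck on the tank's top face (115 mm above the bench), on the neck's axis; axes as the tank's. The neck's flange is 55 mm across, its top 16 to 30 mm above this point: necks differ in length, so find it by feel. Two notches 16 mm wide at +x and -x, 24.5 mm from the axis. Contact forces over 35 N on the neck, pressing and turning together, bend it.
- tank: welded aluminium header tank, fixed, 130 mm (x) by 200 mm (y), top 115 mm above the bench; origin under its centre; hose stubs 40 mm out at +x, 30 mm at -y, feet 25 mm out at both x sides. Neck on top, 45 mm towards +y. The cap enters it only with its bar along the tank's x (within 4 degrees, either way round), then turns 80 degrees clockwise seen from above to a stop; anticlockwise is blocked.
- tray: shallow blue parts tray, 160 mm (x) by 210 mm (y), 16 mm high, floor 3 mm thick, fixed; origin under its centre.
- clamp: worm-drive hose clamp lying in the tray, ring 42 mm across, 12 mm high; origin under the ring's centre. Leave it.
- tin: closed tin with a green label, 66 mm across, 85 mm high, upright; origin under its centre. Leave it.
- driver: screwdriver lying on the bench, handle to its -x; leave it.
- wrench: spanner lying on the bench, along its x; leave it.
Not all that is in view belongs to the job. Several things have the shape of the cap; the one meant has the colours described above.

How it is judged:
By the outcome, as a careful person would: the job done as asked, in the order asked, and still so for the second after the job is handed in, with the robot touching nothing.
It also fails if it takes over 67 s, if anything falls off the work surface, if the arm or the gripper's body presses on something with over 40 N, if the wrist force passes 120 N, or if a joint passes its speed limit or range.

## Working session

There is one attempt and no reset: what is moved stays moved. The work goes in short steps, Python scripts to look and compute and a shell command to move; the robot and the scene stay as the last step left them, time stands still between calls to the robot, and variables do not carry over. Pictures are saved under pics/ and viewed, and the job is handed in when it is done.

```bash
mkdir -p pics; ls; python3 - <<'E'
from plant import robot
import cv2, pickle
print(robot.state())
for n in("scene","top"):
    c=robot.capture(n); pickle.dump(c,open(n+".pkl","wb"))
    cv2.imwrite(f"pics/{n}0.png",cv2.cvtColor(c["color"],cv2.COLOR_RGB2BGR))
    print(n,c["fx"],c["fy"],c["cx"],c["cy"],c["D"],c["R"],c["t"])
E
```

```text
pics
{'time': 0.0, 'joints': array([-1.44318036,  0.33394555,  0.03988238,  1.46630018, -0.0134133 ,
        1.34324199, -0.05849346]), 'joint_velocities': array([ 1.98886156e-03,  5.53250613e-05,  1.16130029e-03, -2.00181856e-04,
       -9.07542386e-04,  3.05311102e-04, -1.61170257e-03]), 'tau': array([-9.71049703e-04, -6.56359291e+01,  1.33471537e+00, -4.03807461e+01,
       -5.97312022e-02,  4.49865300e-02,  1.69659311e-04]), 'position': array([146.14300597, 633.18543343, 403.82257651]), 'ee_rot': array([-4.13512004e-05,  1.13176026e-01,  9.93574619e-01, -8.13395976e-04]), 'force': array([-0.12877504, -0.39673031, -0.53143136]), 'torque': array([-0.03118338, -0.00926839,  0.03834729]), 'width': 86.87196761305175}
scene 423.663057969368 423.663057969368 275.4897195005548 211.26176159363706 [-0.07711992  0.          0.          0.          0.        ] [[-0.74241152  0.66940362  0.02690594]
 [ 0.32911091  0.39939772 -0.85566785]
 [-0.58353333 -0.62640263 -0.51682551]] [ 394.7294633  -137.49753244 1309.28234451]
top 537.324656733979 537.324656733979 281.45122398420415 215.31356232692502 [-0.19361533  0.          0.          0.          0.        ] [[ 2.21415069e-03 -9.99831643e-01 -1.82149363e-02]
 [-9.94520416e-01 -2.97840282e-04 -1.04542113e-01]
 [ 1.04519087e-01  1.83465980e-02 -9.94353641e-01]] [  71.07157511  616.41557642 1350.99995091]
```

View pics/scene0.png

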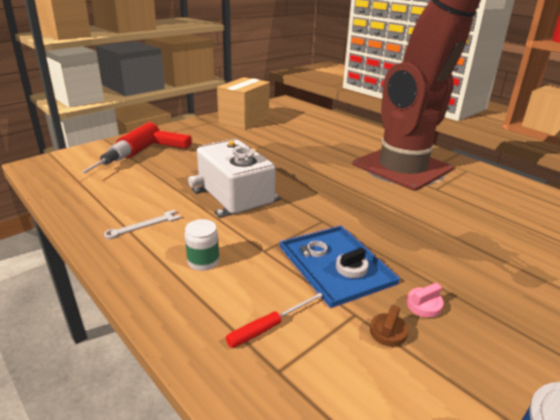

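View pics/top0.png

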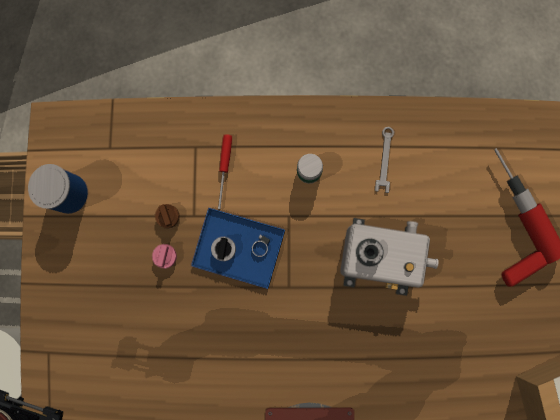

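The cap-shaped things in the top picture are steel with a black bar in the tray (222,249), brown (167,216) and pink (164,257). The one in the tray fits the description, so I'll confirm it in an enlarged crop.

```bash
python3 - <<'E'
import pickle,cv2,numpy as np
c=pickle.load(open("top.pkl","rb"));im=cv2.cvtColor(c["color"],cv2.COLOR_RGB2BGR)
a=cv2.resize(im[200:300,185:295],None,fx=7,fy=6*7/6,interpolation=cv2.INTER_CUBIC)[:600]
b=cv2.resize(im[210:305,335:445],None,fx=6,fy=6,interpolation=cv2.INTER_CUBIC)
a=cv2.resize(im[200:295,185:295],None,fx=6,fy=6,interpolation=cv2.INTER_CUBIC)
cv2.imwrite("pics/cropA.png",a);cv2.imwrite("pics/cropB.png",b)
r=c["range_z"];print(r[244:256:3,214:232:3].round());print(r[244:260:3,358:384:3].round())
E
```

```text
[[1386. 1379. 1361. 1359. 1371. 1387.]
 [1381. 1378. 1358. 1359. 1378. 1381.]
 [1383. 1382. 1350. 1357. 1379. 1378.]
 [1381. 1379. 1352. 1355. 1378. 1382.]]
[[1292. 1282. 1260. 1265. 1261. 1261. 1264. 1284. 1292.]
 [1288. 1262. 1262. 1276. 1280. 1282. 1265. 1260. 1288.]
 [1289.    0. 1266. 1273. 1272. 1276. 1277. 1262. 1261.]
 [1283. 1261. 1276. 1276. 1271. 1273. 1274. 1257. 1257.]
 [1288. 1256. 1257. 1271. 1274. 1274. 1273. 1260. 1285.]
 [1282. 1287. 1261. 1259. 1275. 1269. 1257. 1260. 1285.]]
```

View pics/cropA.png

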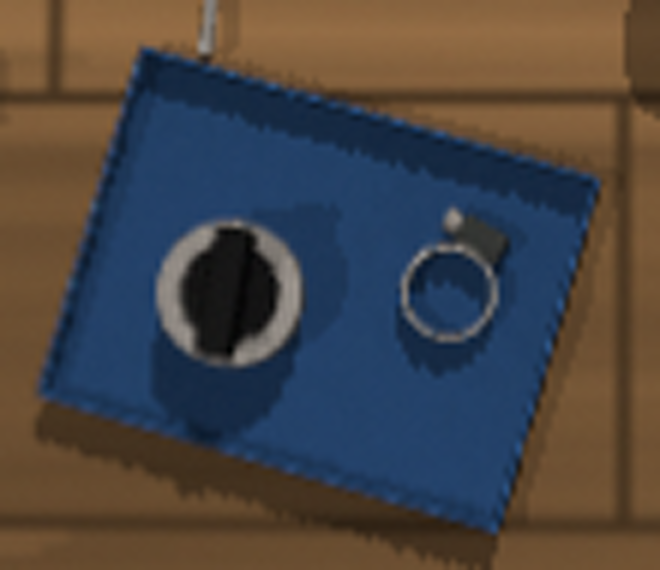

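View pics/cropB.png

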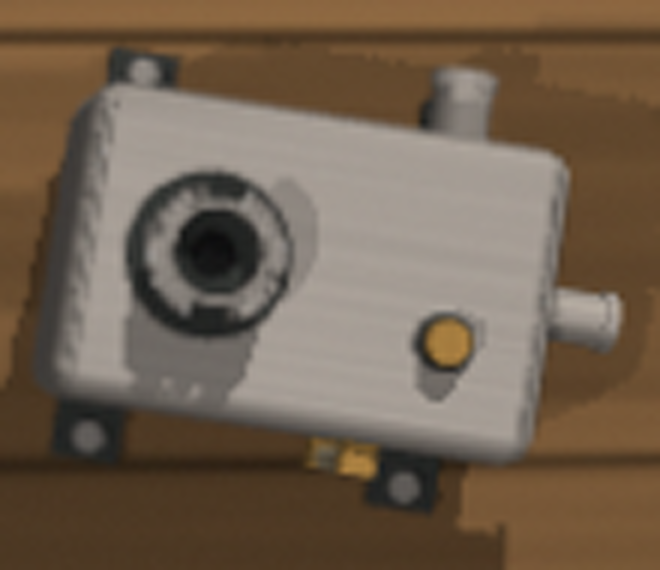

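Crop A confirms it: a steel disc centred at crop (229,293) with a black bar, its ends near (235,228) and (215,357), and the clamp beside it. Crop B shows the neck at about (213,252), with notches at (220,188) and (208,313). The tank's long edge runs (110,90) to (565,155).

```bash
cat > h.py <<'E'
import pickle,cv2,numpy as np
def ray(c,uv,z):
    K=np.array([[c["fx"],0,c["cx"]],[0,c["fy"],c["cy"]],[0,0,1]])
    p=cv2.undistortPoints(np.array([[uv]],float),K,np.array(c["D"]))[0,0]
    R=c["R"];C=-R.T@c["t"];d=R.T@np.array([p[0],p[1],1]);return C+d*(z-C[2])/d[2]
def proj(c,X):
    K=np.array([[c["fx"],0,c["cx"]],[0,c["fy"],c["cy"]],[0,0,1]])
    return cv2.projectPoints(np.array(X,float).reshape(-1,1,3),cv2.Rodrigues(c["R"])[0],np.array(c["t"],float),K,np.array(c["D"]))[0][:,0]
def cloud(c):
    K=np.array([[c["fx"],0,c["cx"]],[0,c["fy"],c["cy"]],[0,0,1]])
    v,u=np.mgrid[:420,:560];p=cv2.undistortPoints(np.stack([u,v],-1).reshape(-1,1,2).astype(float),K,np.array(c["D"]))[:,0]
    z=c["range_z"].ravel();P=np.c_[p*z[:,None],z];P[z==0]=np.nan
    return ((P-c["t"])@c["R"]).reshape(420,560,3)
E
python3 - <<'E'
from h import *
c=pickle.load(open("top.pkl","rb"));s=pickle.load(open("scene.pkl","rb"))
A=lambda u,v:(185+(u+.5)/6-.5,200+(v+.5)/6-.5)
B=lambda u,v:(335+(u+.5)/6-.5,210+(v+.5)/6-.5)
print("disc",ray(c,A(229,293),28))
e1,e2=ray(c,A(235,228),52),ray(c,A(215,357),52);d=e1-e2
print("bar",(e1+e2)/2,np.linalg.norm(d),np.degrees(np.arctan2(d[1],d[0])))
P=cloud(c);hsv=cv2.cvtColor(c["color"],cv2.COLOR_RGB2HSV)
Q=P[238:262,210:236].reshape(-1,3);v=hsv[238:262,210:236,2].ravel();m=(Q[:,2]>45)
q=Q[m];print("top cloud",m.sum(),q.mean(0)); 
rr=cv2.minAreaRect(q[:,:2].astype(np.float32));print(rr)
for z in(140,):
  n1,n2=ray(c,B(220,188),z),ray(c,B(208,313),z);d=n1-n2;print("notch",(n1+n2)/2,np.linalg.norm(d),np.degrees(np.arctan2(d[1],d[0])),"fl",ray(c,B(212,253),z))
# tank cloud
T=P[200:310,330:450].reshape(-1,3);m=(abs(T[:,2]-115)<8);t=T[m];t=t[np.all(abs(t[:,:2]-np.median(t[:,:2],0))<130,axis=1)]
print("tank",cv2.minAreaRect(t[:,:2].astype(np.float32)),np.median(t[:,2]))
f=T[T[:,2]>127];print("flange",len(f),f.mean(0),np.median(f[:,2]),np.percentile(f[:,2],[10,90]))
# scene views
P=cloud(s);
f=P[130:190,200:280].reshape(-1,3);f=f[(f[:,2]>130)&(f[:,2]<170)];print("scn flange",len(f),np.nanmedian(f,0))
im=cv2.cvtColor(s["color"],cv2.COLOR_RGB2BGR)
cv2.imwrite("pics/s1.png",np.hstack([cv2.resize(im[135:215,195:280],(595,560),interpolation=2)[:, :400],cv2.resize(im[235:285,325:375],(400,400),interpolation=2)[:560] if 0 else cv2.copyMakeBorder(cv2.resize(im[235:285,325:375],(400,400),interpolation=2),0,160,0,0,0)]))
E
```

```text
disc [530.88208644 223.29967075  28.        ]
bar [530.08995225 221.93819927  52.        ] 55.17450003103295 -8.23882391974014
top cloud 140 [529.4361413  223.33453342  51.94519387]
((529.9673461914062, 223.9030303955078), (16.97507667541504, 55.059967041015625), 80.98748016357422)
notch [ 519.46993415 -140.49024444  140.        ] 49.582449907183026 -6.134688029192231 fl [ 518.45302219 -139.66467289  140.        ]
tank ((504.44293212890625, -184.8992919921875), (198.87142944335938, 141.07662963867188), 80.3816146850586) 115.2499838500461
flange 368 [ 515.41070797 -149.05356693  137.29848645] 139.92619644559392 [128.31283986 145.22480319]
scn flange 238 [ 517.36812086 -138.52173305  141.48913001]
```

View pics/s1.png

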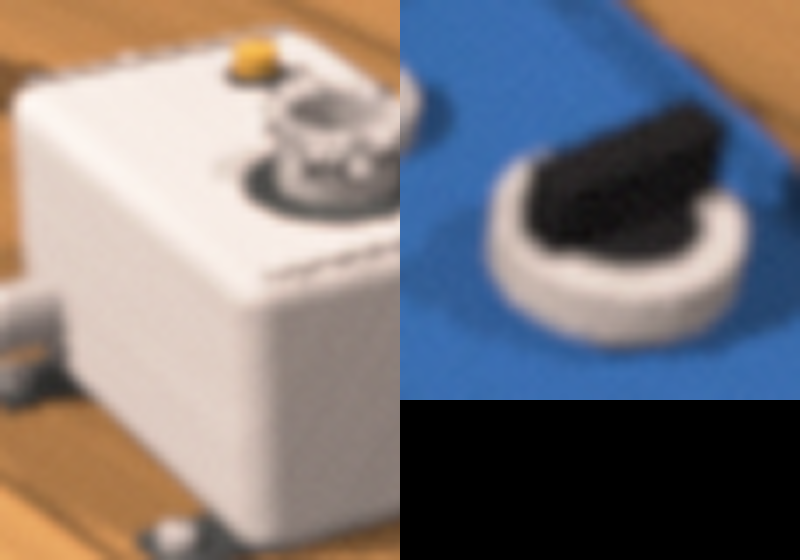

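```bash
python3 - <<'E'
from h import *
c=pickle.load(open("top.pkl","rb"));s=pickle.load(open("scene.pkl","rb"))
B=lambda u,v:(335+(u+.5)/6-.5,210+(v+.5)/6-.5)
def ang(p,q,z,cc=c):
    d=ray(cc,p,z)-ray(cc,q,z);return np.degrees(np.arctan2(d[1],d[0])),np.linalg.norm(d)
print("long edges->x", [ (ang(B(*p),B(*q),z)[0]-90) for p,q,z in[((110,90),(565,155),110),((60,385),(515,460),110),((88,437),(403,486),6)]])
print("short", ang(B(143,72),B(88,437),6), ang(B(565,175),B(530,440),110), ang(B(75,130),B(40,370),110))
print("feet mid",(ray(c,B(143,72),8)+ray(c,B(88,437),8))/2,(ray(c,B(143,72),8)+ray(c,B(403,486),8))/2)
P=cloud(c)
T=P[205:310,330:450].reshape(-1,3)
t=T[(T[:,2]>105)&(T[:,2]<121)]
for a in np.radians(np.arange(-14,0,1)):
    R=np.array([[np.cos(a),np.sin(a)],[-np.sin(a),np.cos(a)]]);l=t[:,:2]@R.T
    w=np.percentile(l,[2,98],axis=0);print(round(np.degrees(a)),(w[1]-w[0]).round(1),(R.T@((w[0]+w[1])/2)).round(1))
# flange circle by cloud from top view
for C,n,(v0,v1,u0,u1) in((c,"top",(235,275,350,395)),(s,"scn",(140,175,222,275))):
    P=cloud(C);q=P[v0:v1,u0:u1].reshape(-1,3);q=q[(q[:,2]>134)&(q[:,2]<150)]
    q=q[np.linalg.norm(q[:,:2]-[518,-139],axis=1)<40]
    print(n,len(q),cv2.minEnclosingCircle(q[:,:2].astype(np.float32)),np.median(q,0),np.std(q[:,2]))
    # overlay
    im=cv2.cvtColor(C["color"],cv2.COLOR_RGB2BGR);
    th=np.radians(np.arange(0,360,6))
    big=cv2.resize(im[v0:v1,u0:u1],None,fx=10,fy=10,interpolation=2)
    for r,col,z in((27.5,(0,0,255),141),(18,(0,255,0),141)):
        p=proj(C,np.c_[518.5+r*np.cos(th),-140+r*np.sin(th),0*th+z])
        for x,y in p: cv2.circle(big,(int((x-u0+.5)*10),int((y-v0+.5)*10)),1,col,-1)
    a=np.radians(-8)
    for sg in(1,-1):
        x,y=proj(C,[518.5+sg*26*np.cos(a),-140+sg*26*np.sin(a),141])[0];cv2.circle(big,(int((x-u0+.5)*10),int((y-v0+.5)*10)),4,(255,0,255),-1)
    cv2.imwrite(f"pics/ov_{n}.png",big)
E
```

```text
long edges->x [np.float64(-8.148658079602171), np.float64(-9.62856709559459), np.float64(-9.126085257007162)]
short (np.float64(-9.073863315857796), np.float64(161.02892629766913)) (np.float64(-8.659362039678673), np.float64(108.72930305964688)) (np.float64(-8.71349565309957), np.float64(97.87156538182188))
feet mid [ 523.08096969 -116.95063007    8.        ] [ 512.01062471 -185.86418534    8.        ]
-14 [125.1 189.2] [ 510.8 -185.2]
-13 [124.  189.2] [ 510.8 -185. ]
-12 [123.  189.2] [ 510.9 -184.9]
-11 [122.4 189.2] [ 510.8 -185. ]
-10 [122.2 189.1] [ 510.9 -184.9]
-9 [122.5 189. ] [ 510.9 -185. ]
-8 [122.7 189.2] [ 510.8 -184.9]
-7 [123.3 189.3] [ 510.6 -185. ]
-6 [124.3 189.3] [ 510.5 -185. ]
-5 [125.5 189.3] [ 510.4 -184.9]
-4 [127.3 189.2] [ 510.4 -184.9]
-3 [128.9 189.8] [ 510.5 -185. ]
-2 [130.4 190. ] [ 510.3 -185.2]
-1 [132.  190.4] [ 510.3 -185.3]
top 209 ((517.244140625, -140.935302734375), 27.801029205322266) [ 517.80576062 -144.94309484  143.00807034] 2.5816422121114675
scn 200 ((515.966796875, -139.93637084960938), 30.206384658813477) [ 517.48424175 -138.99014459  142.59145104] 3.0411735352196616
```

View pics/ov_top.png

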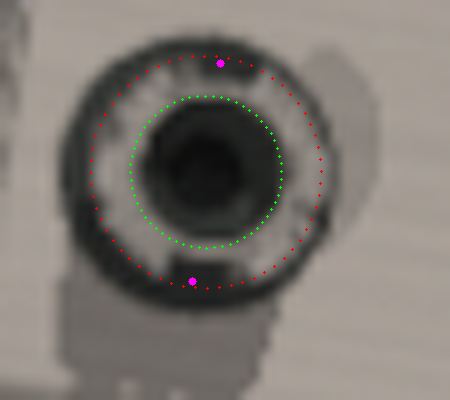

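View pics/ov_scn.png

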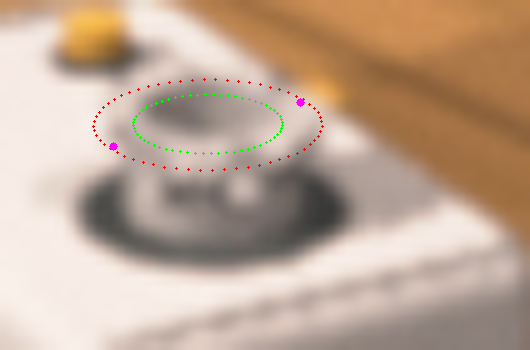

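```bash
python3 -m handwheel '{"offset":[[-0.46,-0.31,0.1],[-0.93,-0.63,0.2],[-0.93,-0.63,0.2]],"delta_rot":[[0,0,0],[0,0,0],[0,0,0]]}' 0.55 45
```

```text
time: 0.48
position: [226.9, 547.6, 383.9]
ee_rot: [0.001, 0.117, 0.993, -0.001]
force: [-0.2, 0.5, -0.1]
width: 64.6
```

```bash
python3 -m handwheel '{"offset":[[-0.47,-0.31,0.1],[-0.93,-0.62,0.2],[-0.93,-0.62,0.2]],"delta_rot":[[0,0,0],[0,0,0],[0,0,0]]}'
python3 -m handwheel '{"offset":[[-0.47,-0.31,0.1],[-0.93,-0.62,0.2],[-0.93,-0.62,0.2]],"delta_rot":[[0,0,0],[0,0,0],[0,0,0]]}'
python3 -m handwheel '{"offset":[[-0.47,-0.31,0.1],[-0.93,-0.62,0.2],[-0.93,-0.62,0.2]],"delta_rot":[[0,0,0],[0,0,0],[0,0,-0.06]]}'
python3 -m handwheel '{"offset":[[-0.4,-0.31,0.1],[-0.8,-0.6,0.4],[-0.8,-0.6,0.4],[-0.8,-0.6,0.4]],"delta_rot":[[0,0,0],[0,0,0],[0,0,0],[0,0,0]]}'
python3 - <<'E'
from plant import robot
import numpy as np
from scipy.spatial.transform import Rotation as R
s=robot.state();print(s["position"],s["joints"].round(2),s["force"]);M=R.from_quat(s["ee_rot"],scalar_first=True).as_matrix();print(M.round(3),np.degrees(np.arctan2(M[1,1],M[0,1])))
print(M.T@(np.array([530,223,300])-s["position"]))
E
```

```text
time: 0.85
position: [302.5, 466.6, 364.1]
ee_rot: [0.0, 0.117, 0.993, -0.001]
force: [0.3, 0.5, -0.6]
width: 48.6
time: 1.23
position: [378.3, 385.8, 344.2]
ee_rot: [0.0, 0.116, 0.993, -0.001]
force: [-1.6, 0.0, 1.0]
width: 48.0
time: 1.6
position: [454.5, 305.0, 324.3]
ee_rot: [0.0, 0.084, 0.996, -0.001]
force: [0.9, 0.3, -0.4]
width: 47.9
time: 2.1
position: [521.2, 236.8, 284.6]
ee_rot: [-0.0, 0.081, 0.997, 0.0]
force: [0.3, 0.9, -0.6]
width: 48.0
[521.23989711 236.78740947 284.64488711] [-0.81  0.28  0.35  1.82 -0.11  1.07  1.  ] [ 0.26744318  0.89290028 -0.64136718]
[[-0.987  0.162 -0.001]
 [ 0.162  0.987  0.   ]
 [ 0.001  0.    -1.   ]] 80.70117497139006
[-10.86036671 -12.18536194 -15.36817959]
```

```bash
python3 -m handwheel '{"offset":[[-0.05,-0.06,0.1],[-0.11,-0.12,0.2],[-0.11,-0.12,0.3],[-0.11,-0.12,0.35],[-0.11,-0.12,0.35]],"delta_rot":[[0,0,0],[0,0,0],[0,0,0],[0,0,0],[0,0,0]]}'
python3 - <<'E'
from h import *
from plant import robot
ims=[]
for n,(u,v) in(("scene",(350,250)),("top",(222,245))):
    c=robot.capture(n);im=cv2.cvtColor(c["color"],cv2.COLOR_RGB2BGR)
    ims.append(cv2.resize(im[v-45:v+45,u-40:u+40],(400,450),interpolation=2))
cv2.imwrite("pics/g1.png",np.hstack(ims));print(robot.state()["position"])
E
```

```text
time: 2.72
position: [530.4, 221.3, 249.2]
ee_rot: [-0.0, 0.082, 0.997, -0.0]
force: [-0.5, 0.2, -0.1]
width: 47.8
[530.67901006 221.37561918 249.94178521]
```

View pics/g1.png

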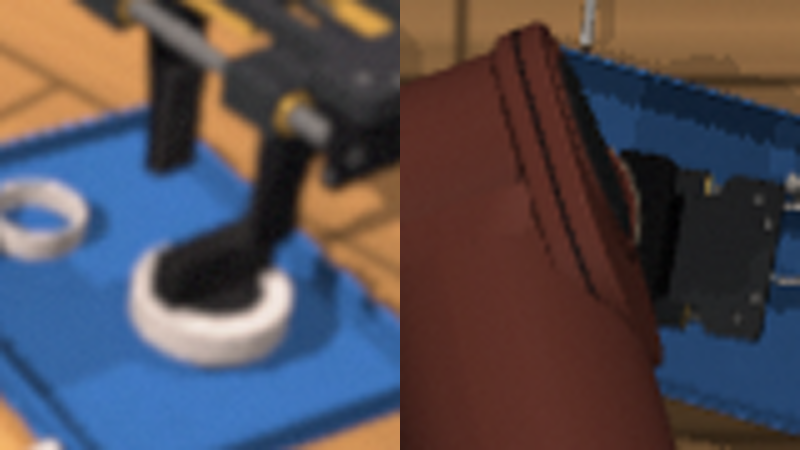

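The scene picture shows the fingers straddling the bar, one on each side and above it. I'm going down.

```bash
python3 -m handwheel '{"offset":[[-0.0,0.015,0.1],[0,0.015,0.2],[0,0.015,0.3],[0,0.015,0.33],[0,0.015,0.34],[0,0.015,0.34]],"delta_rot":[[0,0,0],[0,0,0],[0,0,0],[0,0,0],[0,0,0],[0,0,0]]}'
```

```text
time: 3.58
position: [531.0, 222.6, 215.9]
ee_rot: [0.0, 0.082, 0.997, 0.0]
force: [0.7, 0.3, -0.3]
width: 47.4
```

```bash
python3 -m handwheel '{"offset":[[0,0,0],[0,0,0],[0,0,0],[0,0,0],[0,0,0],[0,0,0],[0,0,0],[0,0,0]],"delta_rot":[[0,0,0],[0,0,0],[0,0,0],[0,0,0],[0,0,0],[0,0,0],[0,0,0],[0,0,0]]}' 0 45
```

```text
time: 4.58
position: [530.9, 222.7, 215.8]
ee_rot: [0.0, 0.082, 0.997, 0.0]
force: [0.1, 0.7, -1.0]
width: 15.7
```

```bash
python3 -m handwheel '{"offset":[[0,0,-0.1],[0,0,-0.3],[0,0,-0.6],[0,0,-0.9],[0,0,-0.9]],"delta_rot":[[0,0,0],[0,0,0],[0,0,0],[0,0,0],[0,0,0]]}'
python3 -m handwheel '{"offset":[[0,-0.3,-0.4],[0,-0.6,-0.7],[0,-0.9,-0.7],[0,-0.9,-0.7]],"delta_rot":[[0,0,0],[0,0,0],[0,0,0],[0,0,0]]}'
python3 - <<'E'
from h import *
from plant import robot
ims=[]
c=robot.capture("scene");im=cv2.cvtColor(c["color"],cv2.COLOR_RGB2BGR)
cv2.imwrite("pics/g2.png",cv2.resize(im[80:300,180:400],(600,600),interpolation=2));s=robot.state();print(s["position"],s["width"],s["force"])
E
```

```text
time: 5.2
position: [531.7, 222.7, 308.6]
ee_rot: [0.002, 0.082, 0.997, 0.001]
force: [-0.1, -0.4, -1.9]
width: 15.6
time: 5.7
position: [516.0, 131.1, 375.6]
ee_rot: [-0.0, 0.084, 0.996, -0.0]
force: [0.1, 0.7, -1.2]
width: 15.5
[515.94750833 132.92619644 375.25964358] 15.71396192695653 [-0.1068429  -0.18954396 -0.85009598]
```

View pics/g2.png

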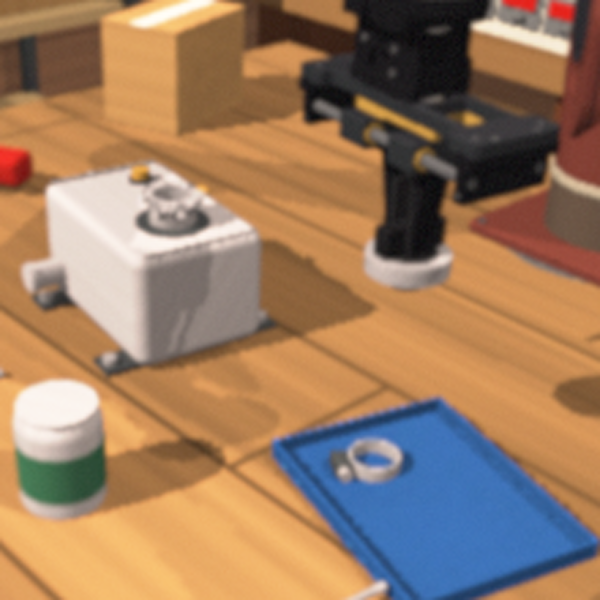

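```bash
python3 -m handwheel '{"offset":[[-0.08,-0.45,0],[-0.157,-0.9,0],[-0.157,-0.9,0]],"delta_rot":[[0,0,0],[0,0,0],[0,0,0]]}'
python3 -m handwheel '{"offset":[[-0.08,-0.45,0],[-0.157,-0.9,0],[-0.157,-0.9,0]],"delta_rot":[[0,0,0],[0,0,0],[0,0,0]]}'
python3 -m handwheel '{"offset":[[-0.08,-0.45,0],[-0.157,-0.9,0],[-0.157,-0.9,0],[-0.157,-0.9,0]],"delta_rot":[[0,0,0],[0,0,0],[0,0,0],[0,0,0]]}'
python3 - <<'E'
from h import *
from plant import robot
from scipy.spatial.transform import Rotation as R
s=robot.state();print(s["position"],s["joints"].round(2),s["force"]);M=R.from_quat(s["ee_rot"],scalar_first=True).as_matrix();print(M.round(3),np.degrees(np.arctan2(M[1,1],M[0,1])))
print(M.T@(np.array([518,-140,365])-s["position"]))
ims=[]
for n,(u,v) in(("scene",(245,150)),("top",(370,250))):
    c=robot.capture(n);pickle.dump(c,open(n+"2.pkl","wb"));im=cv2.cvtColor(c["color"],cv2.COLOR_RGB2BGR)
    ims.append(cv2.resize(im[v-50:v+50,u-40:u+40],(400,500),interpolation=2))
cv2.imwrite("pics/g3.png",np.hstack(ims))
E
```

```text
time: 6.12
position: [517.0, 39.7, 375.2]
ee_rot: [-0.0, 0.084, 0.996, -0.001]
force: [-0.2, -0.1, -1.4]
width: 15.6
time: 6.5
position: [517.8, -51.1, 375.3]
ee_rot: [-0.0, 0.084, 0.996, -0.001]
force: [0.3, 1.1, -2.0]
width: 15.7
time: 7.0
position: [519.2, -138.3, 375.2]
ee_rot: [-0.0, 0.081, 0.997, 0.0]
force: [-0.2, 1.4, -0.9]
width: 15.3
[ 519.16594651 -138.27893646  375.18596546] [-0.42  0.13  0.65  1.81 -0.08  1.23  1.67] [-0.21482077  1.35494397 -0.87019622]
[[-0.987  0.162 -0.001]
 [ 0.162  0.987  0.   ]
 [ 0.001  0.    -1.   ]] 80.70564215130274
[ 0.86253961 -1.89005438 10.18622124]
```

View pics/g3.png

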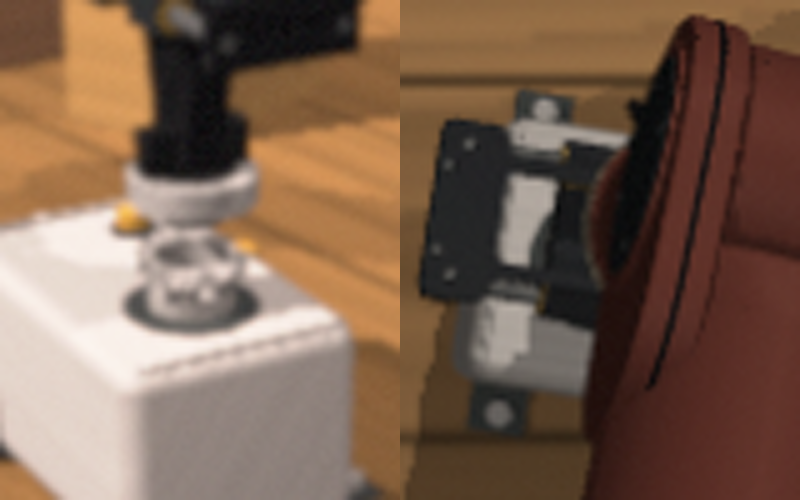

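```bash
python3 - <<'E'
from h import *
c=pickle.load(open("scene2.pkl","rb"));im=cv2.cvtColor(c["color"],cv2.COLOR_RGB2BGR)
u0,v0=205,120;f=8;big=cv2.resize(im[v0:v0+70,u0:u0+75],None,fx=f,fy=f,interpolation=2)
th=np.radians(np.arange(0,360,5))
def ring(x,y,z,r,col):
    for a,b in proj(c,np.c_[x+r*np.cos(th),y+r*np.sin(th),0*th+z]): cv2.circle(big,(int((a-u0+.5)*f),int((b-v0+.5)*f)),1,col,-1)
ring(519.2,-138.3,187.4,31.5,(0,0,255));ring(519.2,-138.3,172.4,31.5,(0,0,255))
ring(518,-140,141,27.5,(0,255,0));ring(518,-140,141,18,(0,255,0));ring(518,-140,115,32.5,(255,0,0))
cv2.imwrite("pics/ov2.png",big)
E
```

```text
(no output)
```

View pics/ov2.png

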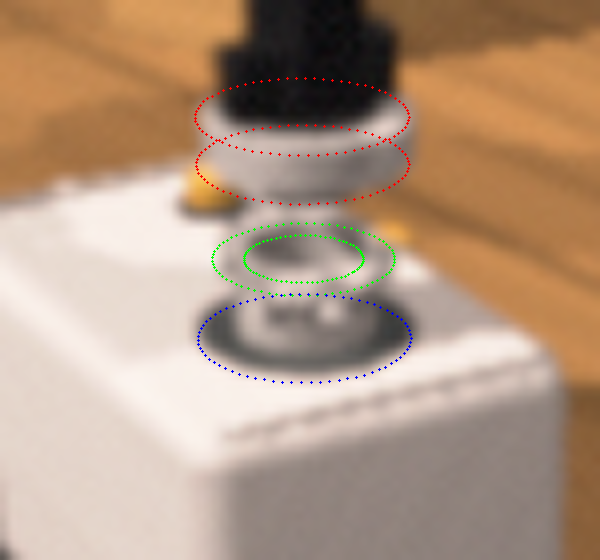

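The overlay agrees with the picture to about 1 mm: cap rim at (195–410, 78–205) and neck collar at (200–412, 295–382). Next I'll lower it to just above the flange.

```bash
python3 -m handwheel '{"offset":[[0.003,-0.018,0.08],[0.003,-0.018,0.16],[0.003,-0.018,0.22],[0.003,-0.018,0.24],[0.003,-0.018,0.24],[0.003,-0.018,0.24]],"delta_rot":[[0,0,0],[0,0,0],[0,0,0],[0,0,0],[0,0,0],[0,0,0]]}'; python3 -c "
from plant import robot
s=robot.state();print(s['position'],s['force'],s['torque'],s['ee_rot'])"
```

```text
time: 7.85
position: [518.1, -142.0, 352.0]
ee_rot: [0.0, 0.082, 0.997, -0.0]
force: [0.3, -0.3, -1.9]
width: 15.7
[ 518.10154533 -142.02168057  352.02168499] [ 0.30291179 -0.2792612  -1.87186071] [ 0.03894849  0.00164389 -0.01878332] [ 2.07903333e-04  8.19295358e-02  9.96638102e-01 -2.42710569e-05]
```

```bash
python3 -m handwheel '{"offset":[[0,0,0.02],[0,0,0.04],[0,0,0.04]],"delta_rot":[[0,0,0],[0,0,0],[0,0,0]]}'; python3 -m handwheel '{"offset":[[0,0,0]],"delta_rot":[[0,0,0]]}';python3 -m handwheel '{"offset":[[0,0,0]],"delta_rot":[[0,0,0]]}'
```

```text
time: 8.22
position: [517.9, -141.9, 347.6]
ee_rot: [-0.0, 0.082, 0.997, -0.0]
force: [0.7, 0.2, -1.1]
width: 16.0
time: 8.35
position: [518.0, -141.9, 347.8]
ee_rot: [-0.0, 0.082, 0.997, -0.0]
force: [0.2, -0.4, -1.2]
width: 15.4
time: 8.48
position: [518.0, -141.9, 347.8]
ee_rot: [0.0, 0.082, 0.997, -0.0]
force: [-0.1, -0.3, -0.5]
width: 15.7
```

```bash
python3 -m handwheel '{"offset":[[-0.003,0.014,0],[-0.003,0.014,0],[-0.003,0.014,0]],"delta_rot":[[0,0,0],[0,0,0],[0,0,0]]}'
python3 - <<'E'
from h import *
from plant import robot
c=robot.capture("scene");im=cv2.cvtColor(c["color"],cv2.COLOR_RGB2BGR)
s=robot.state();p=s["position"];print(p)
u0,v0=205,125;f=8;big=cv2.resize(im[v0:v0+60,u0:u0+75],None,fx=f,fy=f,interpolation=2)
th=np.radians(np.arange(0,360,5))
def ring(x,y,z,r,col):
    for a,b in proj(c,np.c_[x+r*np.cos(th),y+r*np.sin(th),0*th+z]): cv2.circle(big,(int((a-u0+.5)*f),int((b-v0+.5)*f)),1,col,-1)
z=p[2]-190.8
ring(p[0],p[1],z+3,31.5,(0,0,255));ring(p[0],p[1],z-12,31.5,(0,0,255))
ring(p[0],p[1],115,32.5,(255,0,0))
cv2.imwrite("pics/ov3.png",big)
E
```

```text
time: 8.85
position: [518.5, -140.6, 347.8]
ee_rot: [-0.0, 0.082, 0.997, -0.0]
force: [0.6, -0.1, -2.0]
width: 15.9
[ 518.53812164 -140.62173852  347.78136331]
```

View pics/ov3.png

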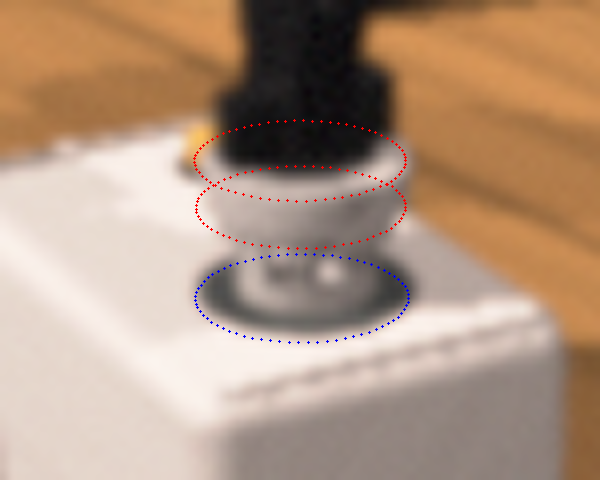

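```bash
python3 -m handwheel '{"offset":[[0.004,0.003,0.01],[0.004,0.003,0.02],[0.004,0.003,0.02]],"delta_rot":[[0,0,0],[0,0,0],[0,0,0]]}'
python3 -m handwheel '{"offset":[[0,0,0.005],[0,0,0.01],[0,0,0.01]],"delta_rot":[[0,0,0],[0,0,0],[0,0,0]]}'
python3 -m handwheel '{"offset":[[0,0,0.005],[0,0,0.01],[0,0,0.01]],"delta_rot":[[0,0,0],[0,0,0],[0,0,0]]}'
```

```text
time: 9.28
position: [518.1, -140.2, 345.6]
ee_rot: [-0.0, 0.082, 0.997, -0.0]
force: [-0.5, -0.1, -1.4]
width: 16.0
time: 9.65
position: [518.2, -140.3, 344.7]
ee_rot: [-0.0, 0.082, 0.997, -0.0]
force: [0.1, 0.1, -2.1]
width: 15.7
time: 10.02
position: [518.2, -140.2, 343.7]
ee_rot: [-0.0, 0.082, 0.997, -0.0]
force: [0.2, 1.2, -1.3]
width: 15.3
```

```bash
python3 -m handwheel '{"offset":[[0,0,0.005],[0,0,0.01],[0,0,0.01]],"delta_rot":[[0,0,0],[0,0,0],[0,0,0]]}'
python3 -m handwheel '{"offset":[[0,0,0.005],[0,0,0.01],[0,0,0.01]],"delta_rot":[[0,0,0],[0,0,0],[0,0,0]]}'
```

```text
time: 10.4
position: [518.2, -140.2, 342.7]
ee_rot: [-0.0, 0.082, 0.997, -0.0]
force: [0.0, 0.6, -1.5]
width: 15.5
time: 10.78
position: [518.2, -140.2, 341.7]
ee_rot: [-0.0, 0.082, 0.997, -0.0]
force: [0.4, 0.5, -1.3]
width: 15.8
```

```bash
python3 -m handwheel '{"offset":[[0,0,0.005],[0,0,0.01],[0,0,0.01]],"delta_rot":[[0,0,0],[0,0,0],[0,0,0]]}'
```

```text
time: 11.15
position: [518.2, -140.3, 340.9]
ee_rot: [0.0, 0.082, 0.997, 0.0]
force: [-0.6, 0.0, 1.3]
width: 15.6
```

```bash
python3 -m handwheel '{"offset":[[0,0,0.005],[0,0,0.005],[0,0,0.005]],"delta_rot":[[0,0,0],[0,0,0],[0,0,0]]}'
```

```text
time: 11.52
position: [518.2, -140.3, 340.4]
ee_rot: [0.0, 0.082, 0.997, 0.0]
force: [-0.3, 0.4, 1.3]
width: 15.1
```

```bash
python3 -m handwheel '{"offset":[[0,0,0.005],[0,0,0.005],[0,0,0.005]],"delta_rot":[[0,0,0],[0,0,0],[0,0,0]]}'
```

```text
time: 11.9
position: [518.2, -140.2, 339.8]
ee_rot: [0.0, 0.082, 0.997, 0.0]
force: [-1.7, 0.4, 2.7]
width: 15.6
```

The force rises at about 1.8 N/mm from TCP z≈341.3, which is the spring. So the tongues are in the notches. I'll press on.

```bash
python3 -m handwheel '{"offset":[[0,0,0.005],[0,0,0.01],[0,0,0.015],[0,0,0.02],[0,0,0.02],[0,0,0.02]],"delta_rot":[[0,0,0],[0,0,0],[0,0,0],[0,0,0],[0,0,0],[0,0,0]]}'
```

```text
time: 12.65
position: [518.2, -140.2, 338.0]
ee_rot: [0.0, 0.082, 0.997, 0.0]
force: [-1.1, 1.2, 6.7]
width: 15.5
```

```bash
python3 -m handwheel '{"offset":[[0,0,0.005],[0,0,0.01],[0,0,0.01],[0,0,0.01]],"delta_rot":[[0,0,0],[0,0,0],[0,0,0],[0,0,0]]}'
```

```text
time: 13.15
position: [518.3, -140.2, 337.1]
ee_rot: [0.0, 0.082, 0.997, 0.0]
force: [-2.9, 1.6, 7.3]
width: 15.5
```

```bash
python3 -m handwheel '{"offset":[[0,0,0.006],[0,0,0.006],[0,0,0.006],[0,0,0.006]],"delta_rot":[[0,0,0],[0,0,0],[0,0,0],[0,0,0]]}'; python3 -c "
from plant import robot
s=robot.state();print(s['position'],s['force'],s['torque'])"
```

```text
time: 13.65
position: [518.2, -140.3, 336.6]
ee_rot: [0.0, 0.082, 0.997, 0.0]
force: [-2.7, 2.4, 8.6]
width: 16.0
[ 518.23189777 -140.28786876  336.59125691] [-2.74023324  2.37795458  8.60842008] [ 2.57289964e-01  7.35054828e-01 -3.53074619e-04]
```

```bash
python3 -m handwheel '{"offset":[[0.004,0.002,0.005],[0.004,0.002,0.01],[0.004,0.002,0.012],[0.004,0.002,0.012]],"delta_rot":[[0,0,0],[0,0,0],[0,0,0],[0,0,0]]}'; python3 -c "
from plant import robot
s=robot.state();print(s['position'],s['force'],s['torque'])"
```

```text
time: 14.15
position: [518.1, -140.2, 335.7]
ee_rot: [0.001, 0.082, 0.997, 0.0]
force: [-3.8, 1.1, 10.3]
width: 15.6
[ 518.0615562  -140.18311983  335.72708079] [-3.79672609  1.14135398 10.33620392] [ 0.17163383  0.6283438  -0.00937479]
```

```bash
python3 -m handwheel '{"offset":[[0.006,0,0.003],[0.006,0,0.006],[0.006,0,0.006],[0.006,0,0.006]],"delta_rot":[[0,0,0],[0,0,0],[0,0,0],[0,0,0]]}'; python3 -c "
from plant import robot
s=robot.state();print(s['position'],s['force'],s['torque'])"
```

```text
time: 14.65
position: [517.8, -140.1, 335.4]
ee_rot: [0.001, 0.082, 0.997, -0.0]
force: [-1.5, 1.4, 11.1]
width: 15.6
[ 517.78215029 -140.12842505  335.40084317] [-1.49458106  1.43539181 11.11748147] [0.11697033 0.36242091 0.00645598]
```

Net press is about 12.5 N, inside the window. Now a small clockwise turn, which is positive about the tool's z.

```bash
python3 -m handwheel '{"offset":[[0,0,0.002],[0,0,0.002],[0,0,0.002],[0,0,0.002]],"delta_rot":[[0,0,0.05],[0,0,0.1],[0,0,0.13],[0,0,0.13]]}'; python3 -c "
from plant import robot
s=robot.state();print(s['position'],s['force'],s['torque'],s['ee_rot'])"
```

```text
time: 15.15
position: [517.9, -140.3, 335.4]
ee_rot: [0.001, 0.15, 0.989, -0.0]
force: [-1.1, 0.8, 10.8]
width: 15.8
[ 517.94875414 -140.26806929  335.35755842] [-1.11819958  0.7671813  10.79674875] [-0.10716695  0.15009926  0.01655097] [ 1.43782904e-03  1.49756164e-01  9.88721910e-01 -9.70093836e-05]
```

```bash
python3 -m handwheel '{"offset":[[0,0,0.001],[0,0,0.001],[0,0,0.001],[0,0,0.001],[0,0,0.001],[0,0,0.001]],"delta_rot":[[0,0,0.05],[0,0,0.1],[0,0,0.15],[0,0,0.2],[0,0,0.25],[0,0,0.25]]}'; python3 -c "
from plant import robot
s=robot.state();print(s['position'],s['force'],s['torque'],s['ee_rot'])"
```

```text
time: 15.9
position: [518.0, -140.3, 335.3]
ee_rot: [0.002, 0.278, 0.961, 0.0]
force: [-0.4, 0.8, 10.9]
width: 15.9
[ 518.02264347 -140.31956312  335.32507489] [-0.3950874  0.8224962 10.8993181] [-0.19599852  0.02203115 -0.0229781 ] [1.59799166e-03 2.77685266e-01 9.60670774e-01 5.74503851e-05]
```

```bash
python3 -m handwheel '{"offset":[[0,0,0],[0,0,0],[0,0,0],[0,0,0],[0,0,0],[0,0,0],[0,0,0],[0,0,0]],"delta_rot":[[0,0,0.07],[0,0,0.14],[0,0,0.21],[0,0,0.28],[0,0,0.35],[0,0,0.42],[0,0,0.5],[0,0,0.5]]}'; python3 -c "
from plant import robot
s=robot.state();print(s['position'],s['force'],s['torque'],s['ee_rot'])"
```

```text
time: 16.9
position: [518.0, -140.4, 335.3]
ee_rot: [0.001, 0.517, 0.856, 0.0]
force: [0.7, -1.0, 11.2]
width: 15.7
[ 518.00583162 -140.38170926  335.30264445] [ 0.67034385 -0.99433477 11.21598632] [-0.27525274  0.0724699  -0.05349107] [1.49450091e-03 5.17117465e-01 8.55913021e-01 4.41237140e-04]
```

```bash
python3 -m handwheel '{"offset":[[0,0,0],[0,0,0],[0,0,0],[0,0,0],[0,0,0],[0,0,0],[0,0,0]],"delta_rot":[[0,0,0.06],[0,0,0.12],[0,0,0.18],[0,0,0.24],[0,0,0.3],[0,0,0.37],[0,0,0.37]]}'; python3 -c "
from plant import robot
s=robot.state();print(s['position'],s['force'],s['torque'],s['ee_rot'])"
```

```text
time: 17.77
position: [518.0, -140.3, 335.3]
ee_rot: [0.001, 0.672, 0.74, 0.001]
force: [-0.5, -0.4, 10.8]
width: 15.6
[ 517.99919636 -140.34831931  335.25333053] [-0.45311049 -0.4403466  10.84980911] [-0.19598605  0.15400933 -0.07951239] [1.33097994e-03 6.72134384e-01 7.40427674e-01 6.77031007e-04]
```

```bash
python3 -m handwheel '{"offset":[[0,0,0],[0,0,0],[0,0,0],[0,0,0]],"delta_rot":[[0,0,0.02],[0,0,0.04],[0,0,0.05],[0,0,0.05]]}'; python3 -c "
from plant import robot
s=robot.state();print(s['position'],s['force'],s['torque'],s['ee_rot'])"
```

```text
time: 18.27
position: [518.0, -140.3, 335.3]
ee_rot: [0.001, 0.691, 0.723, 0.001]
force: [0.1, 0.3, 10.0]
width: 15.7
[ 517.98844579 -140.34465714  335.25560955] [ 0.07313342  0.30539127 10.03366647] [-0.2735457   0.19699869  0.02068441] [0.00128997 0.69094872 0.72290222 0.00075773]
```

```bash
python3 -m handwheel '{"offset":[[0,0,0],[0,0,0],[0,0,0]],"delta_rot":[[0,0,0.015],[0,0,0.03],[0,0,0.03]]}'; python3 -c "
from plant import robot
s=robot.state();print(s['position'],s['force'],s['torque'],s['ee_rot'])"
```

```text
time: 18.65
position: [518.0, -140.4, 335.2]
ee_rot: [0.001, 0.702, 0.712, 0.001]
force: [0.4, -1.0, 10.9]
width: 15.6
[ 517.98716881 -140.35378635  335.24557171] [ 0.41066098 -1.00026144 10.91289952] [-0.23872334  0.19962153  0.11158782] [0.00128321 0.70222728 0.71195131 0.00073184]
```

```bash
python3 -m handwheel '{"offset":[[0,0,0],[0,0,0],[0,0,0]],"delta_rot":[[0,0,0.01],[0,0,0.02],[0,0,0.02]]}'; python3 -c "
from plant import robot
s=robot.state();print(s['position'],s['force'],s['torque'],s['ee_rot'])"
```

```text
time: 19.02
position: [518.0, -140.4, 335.3]
ee_rot: [0.001, 0.71, 0.705, 0.001]
force: [-0.2, 0.4, 10.1]
width: 15.6
[ 517.95971567 -140.38100988  335.25490689] [-0.24801755  0.41029832 10.10134991] [-0.23933604  0.19362749  0.03247334] [0.00124395 0.7096501  0.70455277 0.00076427]
```

```bash
python3 -m handwheel '{"offset":[[0,0,0],[0,0,0],[0,0,0]],"delta_rot":[[0,0,0.01],[0,0,0.02],[0,0,0.02]]}'; python3 -c "
from plant import robot
s=robot.state();print(s['position'],s['force'],s['torque'],s['ee_rot'])"
```

```text
time: 19.4
position: [518.0, -140.4, 335.2]
ee_rot: [0.001, 0.717, 0.697, 0.001]
force: [-0.7, -0.2, 10.4]
width: 15.7
[ 517.97112753 -140.37343541  335.24759888] [-0.65283961 -0.21093178 10.43395119] [-0.17817514  0.26648141  0.06924281] [0.00123542 0.7169707  0.6971018  0.0007513 ]
```

```bash
python3 -m handwheel '{"offset":[[0,0,0],[0,0,0],[0,0,0]],"delta_rot":[[0,0,0.01],[0,0,0.02],[0,0,0.02]]}'; python3 -c "
from plant import robot
s=robot.state();print(s['position'],s['force'],s['torque'],s['ee_rot'])"
```

```text
time: 19.77
position: [517.9, -140.4, 335.2]
ee_rot: [0.001, 0.724, 0.69, 0.001]
force: [-1.1, -1.2, 10.2]
width: 15.8
[ 517.9061021  -140.37326204  335.22427303] [-1.13011635 -1.22419138 10.2313939 ] [-0.20968801  0.29595822  0.12797285] [1.15493035e-03 7.24192864e-01 6.89596173e-01 6.93435811e-04]
```

```bash
python3 -m handwheel '{"offset":[[0,0,0],[0,0,0],[0,0,0]],"delta_rot":[[0,0,0.01],[0,0,0.02],[0,0,0.02]]}'; python3 -c "
from plant import robot
s=robot.state();print(s['position'],s['force'],s['torque'],s['ee_rot'])"
```

```text
time: 20.15
position: [517.8, -140.3, 335.2]
ee_rot: [0.001, 0.731, 0.682, 0.001]
force: [-1.8, 0.0, 11.3]
width: 15.8
[ 517.81110828 -140.31992727  335.15229691] [-1.78220276e+00  2.97087426e-03  1.13384172e+01] [-0.12220391  0.48729781  0.20236208] [9.71841242e-04 7.31323800e-01 6.82029479e-01 5.88158494e-04]
```

```bash
python3 -m handwheel '{"offset":[[0,0,0],[0,0,0],[0,0,0]],"delta_rot":[[0,0,0.01],[0,0,0.02],[0,0,0.02]]}'; python3 -c "
from plant import robot
s=robot.state();print(s['position'],s['force'],s['torque'],s['ee_rot'])"
```

```text
time: 20.52
position: [517.7, -140.3, 335.1]
ee_rot: [0.001, 0.738, 0.674, 0.001]
force: [-1.7, 0.2, 12.1]
width: 15.7
[ 517.74241679 -140.26490315  335.12133037] [-1.74649292  0.15953873 12.1475517 ] [-0.19587612  0.62203441  0.40121436] [8.49586044e-04 7.38336570e-01 6.74431713e-01 5.01243734e-04]
```

The stop is felt: moment 0.40 N·m, rising at each step. I'll relax the twist a little, let it rise, and check it's in the pockets before opening.

```bash
python3 -m handwheel '{"offset":[[0,0,0],[0,0,0],[0,0,0]],"delta_rot":[[0,0,-0.02],[0,0,-0.03],[0,0,-0.03]]}';python3 -m handwheel '{"offset":[[0,0,-0.006],[0,0,-0.012],[0,0,-0.018],[0,0,-0.024],[0,0,-0.03],[0,0,-0.03]],"delta_rot":[[0,0,0],[0,0,0],[0,0,0],[0,0,0],[0,0,0],[0,0,0]]}'; python3 -c "
from plant import robot
s=robot.state();print(s['position'],s['force'],s['torque'],s['ee_rot'])"
```

```text
time: 20.9
position: [517.7, -140.3, 335.1]
ee_rot: [0.001, 0.728, 0.686, 0.001]
force: [-2.2, 0.3, 11.9]
width: 15.7
time: 21.65
position: [517.7, -140.2, 337.6]
ee_rot: [0.001, 0.728, 0.686, 0.0]
force: [0.3, -1.2, 6.2]
width: 15.6
[ 517.68864406 -140.19618733  337.61024222] [ 0.28873043 -1.2286192   6.23999679] [-0.21163754  0.00866747  0.08334416] [8.61797019e-04 7.27756879e-01 6.85834543e-01 4.02218362e-04]
```

```bash
python3 -m handwheel '{"offset":[[0,0,-0.005],[0,0,-0.01],[0,0,-0.01],[0,0,-0.01]],"delta_rot":[[0,0,0],[0,0,0],[0,0,0],[0,0,0]]}'; python3 -m handwheel '{"offset":[[0,0,-0.005],[0,0,-0.005]],"delta_rot":[[0,0,0],[0,0,0]]}'; python3 -m handwheel '{"offset":[[0,0,-0.005],[0,0,-0.005]],"delta_rot":[[0,0,0],[0,0,0]]}'
```

```text
time: 22.15
position: [517.5, -140.1, 338.1]
ee_rot: [0.001, 0.728, 0.686, 0.0]
force: [4.8, -2.7, 0.1]
width: 15.6
time: 22.4
position: [517.5, -140.0, 338.2]
ee_rot: [0.001, 0.728, 0.686, 0.0]
force: [7.7, -3.4, -4.6]
width: 15.7
time: 22.65
position: [517.5, -140.0, 338.3]
ee_rot: [0.001, 0.728, 0.686, -0.0]
force: [8.9, -4.5, -9.6]
width: 15.6
```

The cap held against an upward pull of about 8 N at z≈338.2, so the tongues are in the pockets. I'll relieve the pull and let go.

```bash
python3 -m handwheel '{"offset":[[0,0,0.006],[0,0,0.012],[0,0,0.012]],"delta_rot":[[0,0,0],[0,0,0],[0,0,0]]}'; python3 -m handwheel '{"offset":[[0,0,0],[0,0,0],[0,0,0],[0,0,0]],"delta_rot":[[0,0,0],[0,0,0],[0,0,0],[0,0,0]]}' 0.5;  python3 -m handwheel '{"offset":[[0,0,0],[0,0,-0.1],[0,0,-0.3],[0,0,-0.6],[0,0,-0.9],[0,0,-0.9]],"delta_rot":[[0,0,0],[0,0,0],[0,0,0],[0,0,0],[0,0,0],[0,0,0]]}'
```

```text
time: 23.02
position: [517.5, -140.1, 338.2]
ee_rot: [0.001, 0.728, 0.686, 0.0]
force: [4.2, -2.3, 2.8]
width: 15.8
time: 23.52
position: [517.1, -139.8, 337.7]
ee_rot: [-0.0, 0.728, 0.686, -0.0]
force: [0.3, 0.7, 0.7]
width: 41.6
time: 24.28
position: [517.7, -140.4, 430.6]
ee_rot: [0.001, 0.728, 0.686, 0.002]
force: [0.6, -0.6, -0.7]
width: 43.7
```

```bash
python3 -m handwheel '{"offset":[[0.4,0,0],[0.9,0,0],[0.9,0,0]],"delta_rot":[[0,0,0],[0,0,0],[0,0,0]]}'; python3 -m handwheel '{"offset":[[0.4,0,0],[0.9,0,0],[0.9,0,0],[0.9,0,0]],"delta_rot":[[0,0,0],[0,0,0],[0,0,0],[0,0,0]]}'
python3 - <<'E'
from h import *
from plant import robot
ims=[]
for n,(u,v) in(("scene",(240,160)),("top",(372,250))):
    c=robot.capture(n);pickle.dump(c,open(n+"3.pkl","wb"));im=cv2.cvtColor(c["color"],cv2.COLOR_RGB2BGR)
    cv2.imwrite(f"pics/{n}3.png",im)
    ims.append(cv2.resize(im[v-50:v+50,u-40:u+40],(400,500),interpolation=2))
    P=cloud(c);q=P.reshape(-1,3);q=q[np.linalg.norm(q[:,:2]-[518,-140],axis=1)<32]
    b=q[(q[:,2]>162)&(q[:,2]<185)];r=cv2.minAreaRect(b[:,:2].astype(np.float32));d=q[(q[:,2]>145)&(q[:,2]<155)]
    print(n,len(b),b.mean(0),np.percentile(b[:,2],[50,90]),r,np.median(d[:,2]))
cv2.imwrite("pics/g4.png",np.hstack(ims))
E
```

```text
time: 24.65
position: [522.7, -45.7, 427.3]
ee_rot: [-0.001, 0.725, 0.688, -0.0]
force: [0.4, -0.5, 1.3]
width: 43.4
time: 25.15
position: [527.9, 38.8, 427.7]
ee_rot: [0.0, 0.728, 0.686, -0.0]
force: [0.4, -0.9, -0.4]
width: 43.6
scene 143 [ 521.64564871 -134.55596297  170.95336606] [171.88475718 175.94119463] ((517.8382568359375, -138.322021484375), (55.98991775512695, 17.893882751464844), 85.53172302246094) 151.31343621088627
top 166 [ 518.07284919 -138.45218462  173.85650184] [174.17453046 177.56314008] ((518.3065795898438, -138.83802795410156), (52.896060943603516, 16.148500442504883), 87.3652114868164) 151.16571205854814
```

View pics/g4.png

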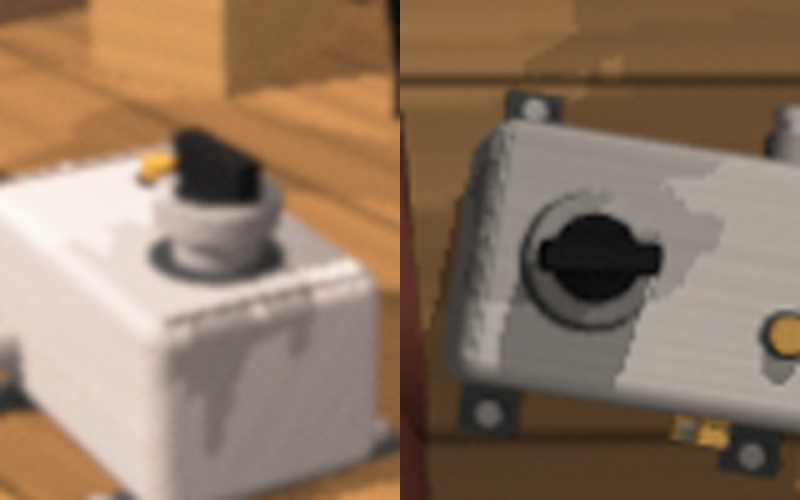

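View pics/scene3.png

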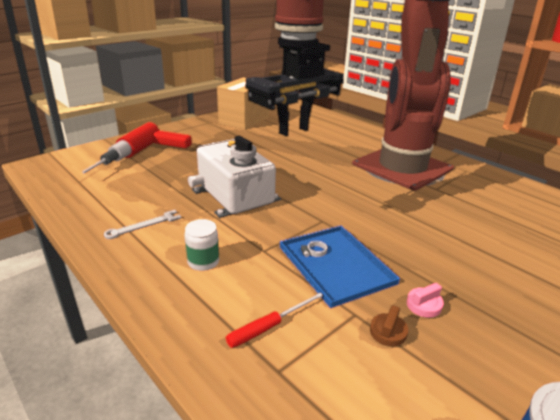

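The pictures show the cap seated level on the neck with its bar across the tank: scene crop (215,180), top crop (600,257). The disc top at z≈151 is the locked height. The clamp, tin, driver, spanner and the other two caps haven't moved, and the gripper is clear. Handing in.

```bash
python3 -c "
from plant import robot
print(robot.state()['time'],robot.sign_off())"
```

```text
the job is handed in; nothing more can be done
25.25 None
```

The cap is fitted and locked on the filler neck, and I handed the job in at 25.3 s.

- **Fit:** I took the steel cap with the black bar out of the tray and set its tongues in the notches. The spring was first felt at TCP z≈341. I pressed to about 12.5 N and turned it clockwise until the moment rose to 0.4 N·m at the stop.
- **Lock:** I let it rise about 3 mm, and it held against an upward pull of about 8 N before I opened the jaws.
- **Last checks:** The cap sits level with its disc top at about 151 mm, which matches the locked height worked out from the spring contact. The gripper is clear, and the other things look unmoved in the pictures.
- **Disagreement:** The bar stands about 84° from my estimate of the tank's x axis, against the stated 80°. I put this down to my angle estimate and play at the stop. The rise of the moment and the pull test both indicate that it is locked.

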